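# Find the parts case that rattles and hold it out

## Robot

A 6-joint arm with a two-finger parallel gripper is mounted at the origin on the work surface. World frame = base frame: x ahead of the robot, y to its left, z up, the work surface at z = 0. Lengths are in m, angles in degrees, forces in N, time in s.
With the tool pointing down it reaches from about 0.325 to 0.775 m from the base axis. Payload 5.5 kg.
Tool frame: the origin (TCP) lies at the centre of the arm's flange, where the gripper is bolted on; the fingertips stand 182 mm ahead of it and the grasp point (between the pads) lies 163 mm ahead of it; z points along the fingers, y is the direction in which the jaws open and shut (so a half turn about z gives the same grasp; the last joint's range is limited). The gripper opens to 88 mm and grips with 3 to 60 N. Pads are 20 mm wide; open, the fingers measure 115 mm over their backs; the gripper's body (75 mm by 178 mm) begins 61 mm behind the grasp point.
Start: joints at [-75.441, 5.22, 70.514, -0, 104.267, -3.249], TCP at [0.183, -0.571, 0.405] pointing down, gripper open.
Joint ranges: [-164.24, 164.24], [-49.07, 125.15], [9.68, 141.18], [-86.29, 266.29], [3.28, 154.24], [-151.56, 151.56]. Speed limits (degrees/s): [147.25, 147.25, 172.46, 180, 180, 180].

## Interface

Orientations are given as [roll, pitch, yaw] about the fixed x, y, z axes, in that order (R = Rz(yaw) Ry(pitch) Rx(roll)).
In Python, from station import r gives the robot as it stands. The module is installed in compiled form; this text tells all that it offers. Calls block until the motion is done:
- r.reach(position, orientation): joint-space move of the TCP to a pose.
- r.servo_line(position, rotation=None, speed=0.15): straight line of the TCP; rotation=None keeps the orientation; speed is the mean speed in m/s.
- r.move_joints(angles): joint-space move.
- r.let_go() and r.grab(squeeze=None): open the fingers fully, or close them until they stop; squeeze is the grip in N (None keeps the last).
- r.wait(seconds).
- r.inverse_kinematics(position, orientation): joint angles nearest the present ones, or None.
- r.sense(): the state.
- r.snapshot(name): name is "side" or "top" or "wrist"; returns a dict with "frame" (420x560x3 uint8, red, green, blue), "fx", "fy", "cx", "cy" (pixels), "R" (3x3) and "t" (3): a world point X has camera coordinates R X + t. Camera axes: x right, y down, z forward; pixel columns grow to the right and rows downward; lengths in m; the calibration is good to about 2 mm. The wrist camera is an equidistant fisheye: a pixel r from the principal point sees the ray r / f radians off the axis. A picture is of the moment at which its call begins. There is no depth.
A pose or a line that the arm cannot do raises r.IKError and nothing moves.
- r.hand_in(): hands the job in, once; it reports no verdict.
The state is a dict: "clock": time; "joints": joint angles; "joint_vel": joint speeds; "joint_torque": joint torques, N m; "tcp_pos": TCP position; "orientation": TCP orientation; "contact_force": force on the tool from outside, world axes, zero at the start; "torque": the same for the moment, N m; "opening": finger opening in m.
Only numpy, scipy, OpenCV 4.12 (cv2) and the standard library are available. Lean on these libraries where they do the work, as an engineer would, in place of code of your own. Each camera call takes 0.05 s, during which the arm holds its last target.

## Task

In one of the three sealed yellow cases on the steel plate a bearing ball has come loose; the other two are packed tight. Lift the cases one after another and shake each briskly end to end, to and fro several times in strokes of about a hand's width, until you find the one that rattles; set any quiet one back down on the plate, lid up, without dropping it, and leave everything else where it is. Finish while holding the rattling case out past the far edge of the plate, level, lid up and still, about 20 cm above the plate, and do not let go of it.

Things in the scene. Friction and masses are not known exactly. Their poses are not given: they have to be found in the camera images.
- case_a_mid (a point): Centre (half-way up, 25 mm above the plate) of one of three look-alike sealed rigid yellow plastic cases, 130 mm long (x), 54 mm wide (y), 50 mm high, lying lid up side by side, in any order. Straight sides, black band under the lid, black latches on the short ends, white label with a blue mark on the lid (z, up). One of the three, a different one each time, rattles.
- case_b_mid (a point): Centre of another of the three look-alike cases. They weigh 0.17 to 0.47 kg with what is in them; weight alone does not tell which rattles. Inside: flat floor (c0) 6 mm above the underside, flat end walls (c1 at -x, c2 at +x) 118 mm apart, side walls 46 mm apart; only a loose ball ever touches c0, c1 and c2.
- case_c_mid (a point): Centre of another of the three look-alike cases. Whichever rattles holds one loose steel ball, 30 mm across, 0.11 kg, free to roll 44 mm either way from the middle along the case's length: it knocks on the end walls when shaken and makes the lower end heavier when tipped. The other two have nothing loose in them and balance at this point.
- plate_far_edge (a point): Middle of the top far edge (away from the robot) of the fixed steel T-slotted plate the cases lie on: 240 mm deep, 800 mm wide, 40 mm thick, flat top at z = 40 mm, two 18 mm slots along x, 110 mm either side of its middle. x points off the plate, away from the robot, square to the edge; y along the edge, z up. The plate reaches 240 mm back from here.
- collar_mid (a point): A loose steel ring, 60 mm across, 18 mm high, on the plate's left end; its centre. To be left alone.
- hub_nut_mid (a point): A loose brass hub nut, 38 mm across, 18 mm high, on the plate's left end; its centre. To be left alone.
- flange_mid (a point): A loose dark steel flange, 64 mm across, 26 mm high, on the plate's right end; its centre. To be left alone.
- drift_mid (a point): A loose square brass bar, 100 x 12 x 12 mm, on the plate's right end; its centre. To be left alone.
- straightedge_mid (a point): A loose steel straightedge, 300 x 30 x 6 mm, lying on the table just beyond the plate's far edge; its centre. To be left alone.
There are look-alikes about, which are no part of the job. What is shaped like the part that bears case_c_mid but purple or red is not meant. Leave any orange look-alike of the part that bears case_a_mid alone.

How it is judged (in metres and radians):
On the way, in this order (a step that is already met when the one before it is completed fails the run):
1. a case is shaken clear of the plate so that the ball loose inside it strikes an end wall (((z of case_a_mid in the frame of plate_far_edge above 0.05 m and contact force between any of case_a_c1, case_a_c2 and anything else above 0.25 N) or (z of case_b_mid in the frame of plate_far_edge above 0.05 m and contact force between any of case_b_c1, case_b_c2 and anything else above 0.25 N) or (z of case_c_mid in the frame of plate_far_edge above 0.05 m and contact force between any of case_c_c1, case_c_c2 and anything else above 0.25 N))).
2. the ball comes off the end wall (contact force between each of case_a_c1, case_a_c2, case_b_c1, case_b_c2, case_c_c1, case_c_c2 and anything else below 0.1 N).
3. the ball strikes an end wall again, the case clear of the plate (((z of case_a_mid in the frame of plate_far_edge above 0.05 m and contact force between any of case_a_c1, case_a_c2 and anything else above 0.25 N) or (z of case_b_mid in the frame of plate_far_edge above 0.05 m and contact force between any of case_b_c1, case_b_c2 and anything else above 0.25 N) or (z of case_c_mid in the frame of plate_far_edge above 0.05 m and contact force between any of case_c_c1, case_c_c2 and anything else above 0.25 N))).
4. the ball comes off the end wall again (all of step 2).
5. the ball strikes an end wall a third time, the case clear of the plate (((z of case_a_mid in the frame of plate_far_edge above 0.05 m and contact force between any of case_a_c1, case_a_c2 and anything else above 0.25 N) or (z of case_b_mid in the frame of plate_far_edge above 0.05 m and contact force between any of case_b_c1, case_b_c2 and anything else above 0.25 N) or (z of case_c_mid in the frame of plate_far_edge above 0.05 m and contact force between any of case_c_c1, case_c_c2 and anything else above 0.25 N))).
At the end, for the whole second after the job is handed in: The rattling case (ball resting on its inner floor) is held still in the fingers, past the plate's far edge, its centre 140 to 260 mm above the plate's top, lid up within 11 degrees; both quiet cases lie on the plate, lid up, let go; all else is within 30 mm of its start ((((contact force between case_a_c0 and anything else above 0.4 N and contact force between the fingers and case_a above 2 N and x of case_a_mid in the frame of plate_far_edge above 0 m and y of case_a_mid in the frame of plate_far_edge between -0.4 and 0.4 m and z of case_a_mid in the frame of plate_far_edge between 0.14 and 0.26 m and angle between case_a_mid's own z axis and vertical below 0.2 rad and linear speed of case_a below 0.05 m/s and angular speed of case_a below 0.3 rad/s) and (z of case_b_mid in the frame of plate_far_edge between 0.018 and 0.032 m and x of case_b_mid in the frame of plate_far_edge between -0.24 and 0 m and y of case_b_mid in the frame of plate_far_edge between -0.4 and 0.4 m and angle between case_b_mid's own z axis and vertical below 0.1 rad and linear speed of case_b below 0.03 m/s and contact force between each of the fingers, case_a and case_b below 0.1 N) and (z of case_c_mid in the frame of plate_far_edge between 0.018 and 0.032 m and x of case_c_mid in the frame of plate_far_edge between -0.24 and 0 m and y of case_c_mid in the frame of plate_far_edge between -0.4 and 0.4 m and angle between case_c_mid's own z axis and vertical below 0.1 rad and linear speed of case_c below 0.03 m/s and contact force between each of the fingers, case_a and case_c below 0.1 N)) or ((contact force between case_b_c0 and anything else above 0.4 N and contact force between the fingers and case_b above 2 N and x of case_b_mid in the frame of plate_far_edge above 0 m and y of case_b_mid in the frame of plate_far_edge between -0.4 and 0.4 m and z of case_b_mid in the frame of plate_far_edge between 0.14 and 0.26 m and angle between case_b_mid's own z axis and vertical below 0.2 rad and linear speed of case_b below 0.05 m/s and angular speed of case_b below 0.3 rad/s) and (z of case_a_mid in the frame of plate_far_edge between 0.018 and 0.032 m and x of case_a_mid in the frame of plate_far_edge between -0.24 and 0 m and y of case_a_mid in the frame of plate_far_edge between -0.4 and 0.4 m and angle between case_a_mid's own z axis and vertical below 0.1 rad and linear speed of case_a below 0.03 m/s and contact force between each of the fingers, case_b and case_a below 0.1 N) and (z of case_c_mid in the frame of plate_far_edge between 0.018 and 0.032 m and x of case_c_mid in the frame of plate_far_edge between -0.24 and 0 m and y of case_c_mid in the frame of plate_far_edge between -0.4 and 0.4 m and angle between case_c_mid's own z axis and vertical below 0.1 rad and linear speed of case_c below 0.03 m/s and contact force between each of the fingers, case_b and case_c below 0.1 N)) or ((contact force between case_c_c0 and anything else above 0.4 N and contact force between the fingers and case_c above 2 N and x of case_c_mid in the frame of plate_far_edge above 0 m and y of case_c_mid in the frame of plate_far_edge between -0.4 and 0.4 m and z of case_c_mid in the frame of plate_far_edge between 0.14 and 0.26 m and angle between case_c_mid's own z axis and vertical below 0.2 rad and linear speed of case_c below 0.05 m/s and angular speed of case_c below 0.3 rad/s) and (z of case_a_mid in the frame of plate_far_edge between 0.018 and 0.032 m and x of case_a_mid in the frame of plate_far_edge between -0.24 and 0 m and y of case_a_mid in the frame of plate_far_edge between -0.4 and 0.4 m and angle between case_a_mid's own z axis and vertical below 0.1 rad and linear speed of case_a below 0.03 m/s and contact force between each of the fingers, case_c and case_a below 0.1 N) and (z of case_b_mid in the frame of plate_far_edge between 0.018 and 0.032 m and x of case_b_mid in the frame of plate_far_edge between -0.24 and 0 m and y of case_b_mid in the frame of plate_far_edge between -0.4 and 0.4 m and angle between case_b_mid's own z axis and vertical below 0.1 rad and linear speed of case_b below 0.03 m/s and contact force between each of the fingers, case_c and case_b below 0.1 N)))); the arm keeps its last pose, push and grip.
It fails at once if a case is dropped or thrown (faster than 0.7 m/s while not held) ((linear speed of case_a above 0.7 m/s and contact force between the fingers and case_a below 0.1 N) or (linear speed of case_b above 0.7 m/s and contact force between the fingers and case_b below 0.1 N) or (linear speed of case_c above 0.7 m/s and contact force between the fingers and case_c below 0.1 N)).
It fails at once if another loose thing on the table or plate is shifted by more than 30 mm (distance of any of collar_mid, hub_nut_mid, flange_mid, drift_mid, straightedge_mid from where it was at the start of the episode above 0.03 m).
It also fails if it takes over 72 s, if anything falls off the work surface, if the arm or the gripper's body presses on something with over 40 N, if the wrist force passes 120 N, or if a joint passes its speed limit or range.

## Working session

There is one attempt and no reset: what is moved stays moved. The work goes in short steps, each a Python script; the robot and the scene stay as the last script left them, time stands still between calls to the robot, and variables do not carry over. Pictures are saved under pics/ and viewed, and the job is handed in when it is done.

```bash
mkdir -p pics; python3 - <<'E'
from station import r
import cv2
for n in("top","side","wrist"):
    s=r.snapshot(n); cv2.imwrite(f"pics/{n}0.png",s["frame"][:,:,::-1]); print(n,s["fx"],s["fy"],s["cx"],s["cy"],s["R"],s["t"])
s=r.sense();print(s)
E
```

```text
top 396.2939018715257 396.2939018715257 278.6292218604076 207.7709054398418 [[-0.00125963 -0.99931784  0.03690887]
 [-0.98509912 -0.00510769 -0.17191168]
 [ 0.17198293 -0.03657544 -0.9844207 ]] [0.03502258 0.55271057 1.0347408 ]
side 422.0440901751414 422.0440901751414 288.1439845214633 204.194388999703 [[ 0.99040266 -0.13815352  0.00402123]
 [-0.09488705 -0.70081049 -0.70700856]
 [ 0.10049384  0.6998416  -0.70719356]] [-0.52520788  0.14393948  0.99858696]
wrist 325.19226210127806 325.19226210127806 282.17908282427123 203.42047064557372 [[ 0.30686568 -0.95175233 -0.00097695]
 [-0.91501152 -0.29530179  0.27486502]
 [-0.26189192 -0.08345272 -0.96148233]] [-0.60107531 -0.03304429  0.38904972]
{'clock': 0.15, 'joints': array([-7.54430101e+01,  5.25237496e+00,  7.05648866e+01, -6.10435829e-04,
        1.04266523e+02, -3.24912569e+00]), 'joint_vel': array([ 0.00894051, -0.06933201, -0.15264025,  0.01545   ,  0.06085816,
        0.00233344]), 'joint_torque': array([ 1.09495704e-03, -4.47044456e+01, -4.06907773e+01,  6.98889443e-02,
        2.74331082e-02, -1.01845512e-04]), 'tcp_pos': array([ 0.18348201, -0.57130573,  0.40378632]), 'orientation': array([-1.79916317e+02, -4.15781239e-03,  1.78059626e+01]), 'contact_force': array([-0.35327021,  0.46214117,  0.31420428]), 'torque': array([ 0.02444552, -0.02649666,  0.02515976]), 'opening': 0.08772370791799428}
```

View pics/top0.png

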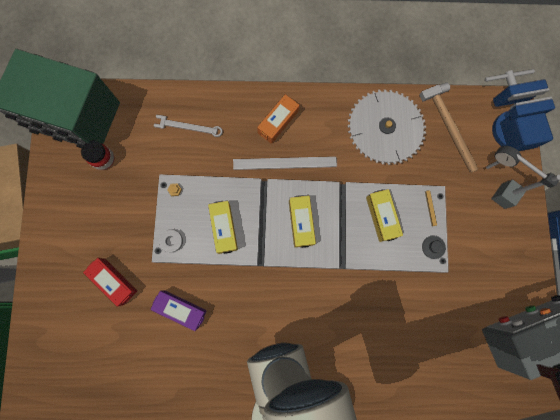

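View pics/side0.png

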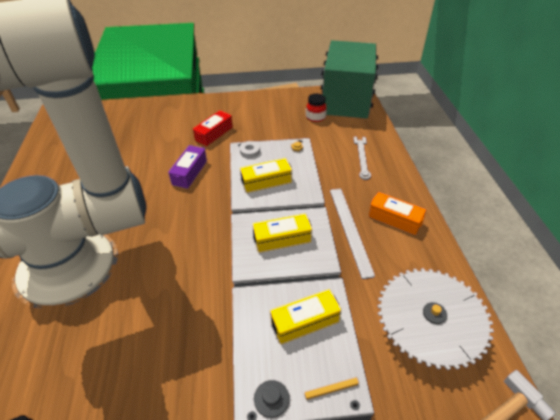

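The top view shows three yellow cases on the plate at about px (222,227), (302,221) and (386,214). The look-alikes are orange (279,118), red (109,282) and purple (178,310). Only the yellow ones on the plate fit. I'll rectify to the lid plane and enlarge.

```bash
cat > h.py <<'E'
import numpy as np, cv2
from station import r
def ray(s,u,v,z):
    R=np.array(s["R"]);t=np.array(s["t"]);c=-R.T@t
    d=R.T@np.array([(u-s["cx"])/s["fx"],(v-s["cy"])/s["fy"],1.])
    return c+d*(z-c[2])/d[2]
def proj(s,X):
    p=np.array(s["R"])@np.array(X)+np.array(s["t"]);return np.array([s["fx"]*p[0]/p[2]+s["cx"],s["fy"]*p[1]/p[2]+s["cy"]])
def rectify(s,z,x0,x1,y0,y1,ppm):
    # up=+x left=+y
    W=[(x1,y1),(x1,y0),(x0,y0),(x0,y1)]
    src=np.float32([proj(s,(x,y,z)) for x,y in W])
    w=int((y1-y0)*ppm);h=int((x1-x0)*ppm)
    M=cv2.getPerspectiveTransform(src,np.float32([(0,0),(w,0),(w,h),(0,h)]))
    return cv2.warpPerspective(s["frame"],M,(w,h),flags=cv2.INTER_CUBIC)[:,:,::-1].copy()
E
python3 - <<'E'
from h import *
s=r.snapshot("top"); R=np.array(s["R"]);print("cam",-R.T@s["t"])
f=s["frame"];hsv=cv2.cvtColor(f,cv2.COLOR_RGB2HSV)
for n,lo,hi in(("yellow",(22,120,90),(34,255,255)),):
    m=cv2.inRange(hsv,lo,hi);m=cv2.morphologyEx(m,cv2.MORPH_CLOSE,np.ones((9,9)))
    for c in cv2.findContours(m,0,2)[0]:
        if cv2.contourArea(c)>200:
            q=cv2.boxPoints(cv2.minAreaRect(c)); P=np.array([ray(s,*p,.09)[:2] for p in q]);print(n,cv2.minAreaRect(c),P.mean(0).round(3),np.linalg.norm(P-np.roll(P,1,0),axis=1).round(3))
for n,p in dict(FL=(159,176),FR=(447,186),NR=(447,271),NL=(153,263)).items(): print(n,ray(s,*p,.04).round(3))
im=rectify(s,.09,.35,.75,-.4,.35,1000);cv2.imwrite("pics/rect0.png",im)
cv2.imwrite("pics/crop0.png",cv2.resize(f[165:285,145:455,::-1],None,fx=2.5,fy=2.5,interpolation=cv2.INTER_CUBIC))
E
```

```text
cam [0.36656106 0.07566787 1.11234502]
yellow ((222.3918914794922, 226.85134887695312), (50.470489501953125, 20.87866973876953), 80.53767395019531) [0.495 0.183] [0.132 0.054 0.132 0.053]
yellow ((301.7723083496094, 220.92100524902344), (49.881813049316406, 21.03917121887207), 82.56858825683594) [ 0.511 -0.023] [0.131 0.056 0.131 0.055]
yellow ((384.07342529296875, 215.07797241210938), (49.61540222167969, 24.04144287109375), 73.3007583618164) [ 0.528 -0.241] [0.13  0.066 0.131 0.064]
FL [0.641 0.366 0.04 ]
FR [ 0.619 -0.44   0.04 ]
NR [ 0.382 -0.422  0.04 ]
NL [0.403 0.369 0.04 ]
```

View pics/rect0.png

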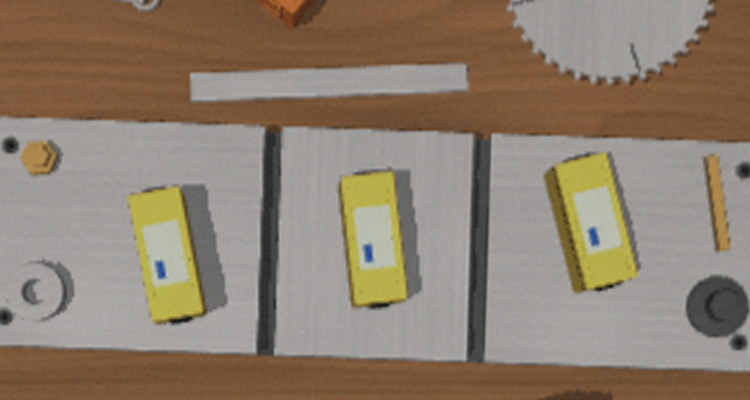

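View pics/crop0.png

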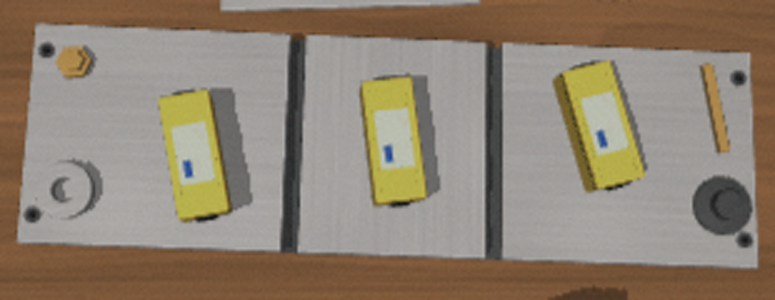

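The crop confirms three yellow cases with lid corners consistent with 130×54 mm at z=0.09. In the rectified map, the lid centres are about px (168,254), (373,238) and (596,220). I'll check these against the side view and run IK on the planned poses.

```bash
cat >> h.py <<'E'
C=dict(L=(.496,.182,11.7),M=(.5115,-.023,7.3),R=(.530,-.246,13.4))
E
python3 - <<'E'
from h import *
s=r.snapshot("side");f=s["frame"][:,:,::-1].copy()
for k,(x,y,a) in C.items():
    a=np.radians(a);ax=np.array([np.cos(a),np.sin(a)]);ay=np.array([-ax[1],ax[0]])
    q=[proj(s,[*(np.array([x,y])+ax*i*.065+ay*j*.027),.09]) for i,j in((1,1),(1,-1),(-1,-1),(-1,1))]
    cv2.polylines(f,[np.int32(np.array(q)*16)],True,(255,0,255),1,cv2.LINE_AA,4)
cv2.imwrite("pics/side_chk.png",cv2.resize(f[130:370,200:400],None,fx=2.5,fy=2.5))
for k,(x,y,a) in C.items():
  for z in(.228,.30,.40):
    for yy in (a,a-180): 
      j=r.inverse_kinematics([x,y,z],[180,0,yy]);print(k,z,round(yy),None if j is None else np.round(j))
  an=np.radians(a)
  for d in(-.08,.08):
    j=r.inverse_kinematics([x-.03+d*np.cos(an),y+d*np.sin(an),.34],[180,0,a]);print("sh",k,d,None if j is None else np.round(j))
for X in(.68,.7,.72):
  for a in(0,10): j=r.inverse_kinematics([X,-.04,.403],[180,0,a]);print(X,None if j is None else np.round(j))
E
```

```text
L 0.228 12 [16. -4. 97. -0. 86. 95.]
L 0.228 -168 [ 16.  -4.  97.   0.  86. -85.]
L 0.3 12 [16. -6. 92. -0. 94. 95.]
L 0.3 -168 [ 16.  -6.  92.   0.  94. -85.]
L 0.4 12 [ 16.  -6.  82.  -0. 104.  95.]
L 0.4 -168 [ 16.  -6.  82.   0. 104. -85.]
sh L -0.08 [ 19. -23. 103.  -0. 101.  97.]
sh L 0.08 [17.  2. 81. -0. 98. 95.]
M 0.228 7 [ -6.  -6. 100.  -0.  86.  76.]
M 0.228 -173 [  -6.   -6.  100.    0.   86. -104.]
M 0.3 7 [-6. -8. 94. -0. 94. 76.]
M 0.3 -173 [  -6.   -8.   94.    0.   94. -104.]
M 0.4 7 [ -6.  -8.  84.  -0. 104.  76.]
M 0.4 -173 [  -6.   -8.   84.    0.  104. -104.]
sh M -0.08 [-10. -26. 105.  -0. 101.  73.]
sh M 0.08 [-5. -1. 83. -0. 98. 78.]
R 0.228 13 [-28.   5.  89.  -0.  86.  48.]
R 0.228 -167 [ -28.    5.   89.    0.   86. -132.]
R 0.3 13 [-28.   3.  83.  -0.  94.  48.]
R 0.3 -167 [ -28.    3.   83.    0.   94. -132.]
R 0.4 13 [-28.   3.  74.  -0. 104.  48.]
R 0.4 -167 [ -28.    3.   74.    0.  104. -132.]
sh R -0.08 [-36. -11.  93.  -0.  98.  41.]
sh R 0.08 [-25.   8.  74.  -0.  98.  52.]
0.68 [ -6.  18.  56.  -0. 106.  84.]
0.68 [ -6.  18.  56.  -0. 106.  74.]
0.7 [ -6.  22.  52.  -0. 107.  84.]
0.7 [ -6.  22.  52.  -0. 107.  74.]
0.72 [ -6.  25.  47.  -0. 108.  84.]
0.72 [ -6.  25.  47.  -0. 108.  74.]
```

View pics/side_chk.png

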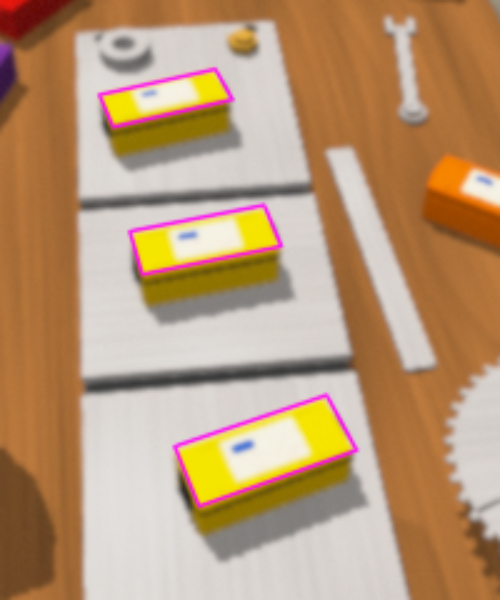

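The side overlay matches all three lids to about a millimetre. I'll grasp the right case and lift it.

```bash
cat >> h.py <<'E'
def pick(k,squeeze=45):
    x,y,a=C[k]
    r.reach([x,y,.33],[180,0,a]); 
    f=[]
    r.servo_line([x,y,.228],speed=.12)
    r.wait(.2);s0=r.sense()
    r.grab(squeeze); s=r.sense();print("open",s["opening"],"F",s["contact_force"].round(2),"clk",s["clock"])
    r.servo_line([x,y,.30],speed=.12); r.wait(.2); s=r.sense();print("open",s["opening"],"F0",s0["contact_force"].round(2),"F",s["contact_force"].round(2),"T",s["torque"].round(3),"clk",s["clock"])
E
python3 - <<'E'
from h import *
pick("R")
s=r.snapshot("side");cv2.imwrite("pics/p1.png",s["frame"][:,:,::-1])
E
```

```text
open 0.05422163346078119 F [-0.54 -0.82 -0.2 ] clk 3.825
open 0.053932958890383444 F0 [-0.12 -0.36  0.46] F [ 0.26  0.64 -3.74] T [0.021 0.05  0.015] clk 4.775
```

View pics/p1.png

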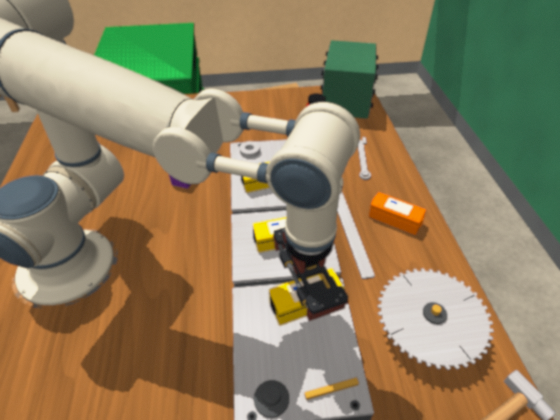

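```bash
cat >> h.py <<'E'
def shake(k,speeds=(.3,.3,.45,.45,.45,.45),z=.345,h=.075):
    x,y,a=C[k];u=np.array([np.cos(np.radians(a)),np.sin(np.radians(a))])
    c=np.array([x,y])-.03*u
    P=lambda d:[*(c+d*u),z]
    r.servo_line(P(-h),speed=.15);r.wait(.3);sg=1
    for sp in speeds:
        t0=r.sense()["clock"];r.servo_line(P(sg*h),speed=sp)
        L=[];t1=None
        for i in range(8):
            s=r.sense();t1=t1 or s["clock"]
            L.append(s["contact_force"][:2]@u);r.wait(.02)
        print(sp,"T",round(t1-t0,3),"Fax",np.round(L,1),"Tq",s["torque"].round(3));sg=-sg
    print("clk",r.sense()["clock"],r.sense()["opening"])
def tip(k,ang=20,z=.36,n=15):
    x,y,a=C[k];ar=np.radians(a);u=np.array([np.cos(ar),np.sin(ar),0]);v=np.array([-u[1],u[0],0])
    from scipy.spatial.transform import Rotation as Q
    g=np.array([x,y,0])-.03*u;g[2]=z-.163
    for t in(ang,-ang):
        Rm=Q.from_rotvec(v*np.radians(t))*Q.from_euler('xyz',[180,0,a],degrees=True)
        zt=Rm.as_matrix()[:,2]
        r.servo_line(list(g-.163*zt),list(Rm.as_euler('xyz',degrees=True)),speed=.12);r.wait(.5)
        F=[];T=[]
        for i in range(n):
            s=r.sense();F.append(s["contact_force"]);T.append(s["torque"]);r.wait(.02)
        F=np.mean(F,0);T=np.mean(T,0);Mg=T-np.cross(.163*zt,F)
        print("tip",t,"F",F.round(2),"M about grasp: v",round(Mg@v,4),"u",round(Mg@u,4),"raw v",round(T@v,4))
    r.servo_line([g[0],g[1],z],[180,0,a],speed=.12);print("clk",r.sense()["clock"],r.sense()["opening"])
E
python3 - <<'E'
from h import *
shake("R"); tip("R")
E
```

```text
0.3 T 0.65 Fax [ 0.2  0.1 -0.6 -0.6 -0.3 -0.4 -0.1  0. ] Tq [0.093 0.014 0.028]
0.3 T 0.65 Fax [ 0.3  0.3  0.9  0.1 -0.2 -0.3 -0.5  1.1] Tq [ 0.024 -0.025 -0.034]
0.45 T 0.483 Fax [ 0.1 -0.6 -0.7 -0.7 -0.2 -0.5  0.  -0.6] Tq [-0.019  0.022 -0.034]
0.45 T 0.483 Fax [ 0.8  0.2  0.7 -0.  -0.2  0.3 -0.6  0.6] Tq [-0.027  0.033 -0.061]
0.45 T 0.483 Fax [-0.7  0.7 -0.  -0.1 -0.1 -0.8 -0.6  0.5] Tq [-0.036  0.079  0.006]
0.45 T 0.483 Fax [-0.2  0.1  0.6 -0.   1.3  0.1  0.1 -0.1] Tq [ 0.002  0.031 -0.024]
clk 10.0667 0.053802064919176794
tip 20 F [-0.06 -0.18 -3.39] M about grasp: v -0.169 u 0.032 raw v -0.343
tip -20 F [ 0.05 -0.25 -3.17] M about grasp: v 0.1597 u 0.0457 raw v 0.3382
clk 14.5083 0.05380980703564143
```

```bash
cat >> h.py <<'E'
def put(k):
    x,y,a=C[k]
    r.servo_line([x,y,.27],[180,0,a],speed=.15);r.servo_line([x,y,.2285],speed=.05);r.wait(.2)
    s=r.sense();print("down F",s["contact_force"].round(2),s["tcp_pos"].round(4))
    r.let_go();s=r.sense();print("open",s["opening"]);r.servo_line([x,y,.34],speed=.12)
E
python3 - <<'E'
from h import *
put("R"); tip("R",n=10)
s=r.snapshot("side");cv2.imwrite("pics/p2.png",s["frame"][:,:,::-1])
E
```

```text
down F [ 0.06 -0.36 -2.49] [ 0.5301 -0.246   0.2287]
open 0.08786584561712425
tip 20 F [ 0.14  0.18 -0.1 ] M about grasp: v -0.1255 u -0.0156 raw v -0.1585
tip -20 F [ 0.13  0.   -0.24] M about grasp: v 0.1526 u 0.0216 raw v 0.1465
clk 21.7917 0.08782372592982711
```

View pics/p2.png

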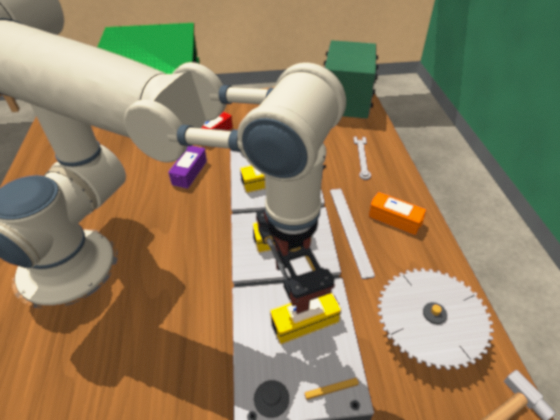

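The empty-gripper tips give ∓0.152 Nm. Case R minus that gives ∓0.188, against ∓0.184 for a balanced 3.3 N load; a loose ball would cut it to about 0.14. R is quiet and back on the plate. Next is the middle case.

```bash
python3 - <<'E'
from h import *
pick("M");shake("M",speeds=(.45,)*5);tip("M")
s=r.snapshot("side");cv2.imwrite("pics/p3.png",s["frame"][:,:,::-1])
E
```

```text
open 0.05406731956872153 F [-0.52 -0.76  0.94] clk 24.5917
open 0.053732579242742405 F0 [-0.24 -0.25 -0.99] F [ 0.98 -0.63 -2.29] T [-0.022  0.008  0.065] clk 25.5417
0.45 T 0.567 Fax [-0.   1.   0.4  0.5 -0.6 -1.1 -0.1 -0.6] Tq [ 0.01   0.022 -0.033]
0.45 T 0.567 Fax [ 0.1  0.2  0.1 -0.2  0.3  0.8 -0.3  0.7] Tq [ 0.01  -0.006 -0.007]
0.45 T 0.567 Fax [-0.5 -0.1  0.3 -0.5 -0.3 -0.2  0.3 -0.1] Tq [0.024 0.08  0.069]
0.45 T 0.567 Fax [-0.2 -0.5 -0.8  1.2  0.3  0.2  0.4  1.2] Tq [-0.012 -0.037  0.003]
0.45 T 0.567 Fax [-1.3  0.6  0.  -0.5  0.2 -1.3  0.1 -0.2] Tq [0.026 0.056 0.059]
clk 30.25 0.05397608886780058
tip 20 F [-0.01  0.06 -3.19] M about grasp: v -0.1039 u 0.0024 raw v -0.2817
tip -20 F [ 0.22 -0.08 -2.71] M about grasp: v 0.1654 u 0.0305 raw v 0.2845
clk 33.95 0.05387673068436413
```

View pics/p3.png

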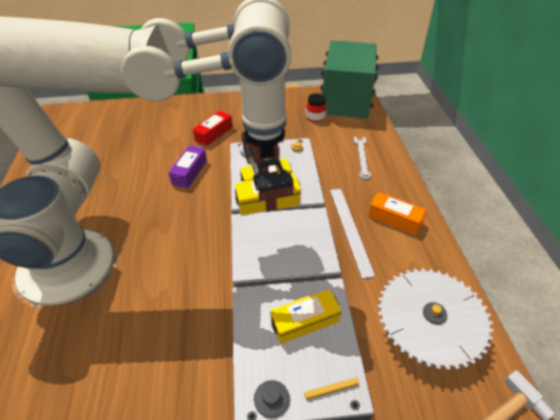

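M (half-difference 0.131, against 0.165 balanced and 0.120 with a ball) looks like the rattler. I'll repeat with more averaging to be sure.

```bash
python3 - <<'E'
from h import *
F=[]
for i in range(50): F.append(r.sense()["contact_force"]);r.wait(.02)
F=np.array(F);print(F.mean(0).round(3),(F.std(0)/7).round(3))
tip("M",ang=20,n=45)
E
```

```text
[ 0.03  -0.034 -2.979] [0.081 0.077 0.068]
tip 20 F [ 0.12  0.01 -2.98] M about grasp: v -0.0842 u 0.0168 raw v -0.2691
tip -20 F [ 0.07 -0.04 -3.  ] M about grasp: v 0.1224 u 0.0193 raw v 0.2805
clk 39.6583 0.053734348821031716
```

The repeat gives 0.122 Nm at 2.98 N: 0.121 expected with a loose ball, 0.166 if balanced. M is the rattler. Now I'll carry it out past the far edge.

```bash
python3 - <<'E'
from h import *
p=r.sense()["tcp_pos"];a=C["M"][2]
r.servo_line([p[0],p[1],.403],[180,0,a],speed=.12)
r.servo_line([.705,-.04,.403],speed=.12);r.wait(1.5)
s=r.sense();print(s["clock"],s["tcp_pos"].round(4),s["orientation"].round(2),s["opening"],s["contact_force"].round(2),np.abs(s["joint_vel"]).max())
for n in("side","top"):
    q=r.snapshot(n);cv2.imwrite(f"pics/f_{n}.png",q["frame"][:,:,::-1])
E
```

```text
43.6833 [ 0.705 -0.04   0.403] [-180.    -0.     7.3] 0.05356249427749774 [ 0.01 -0.16 -3.57] 0.10855230321378401
```

View pics/f_side.png

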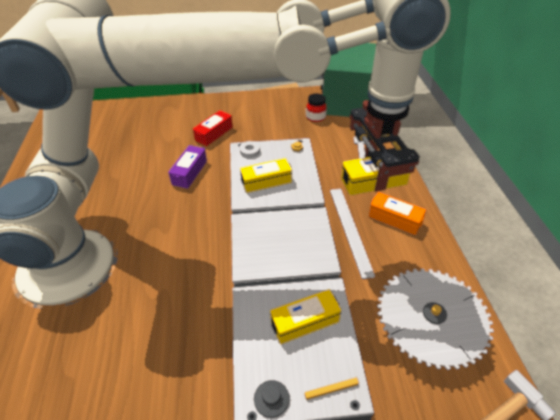

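View pics/f_top.png

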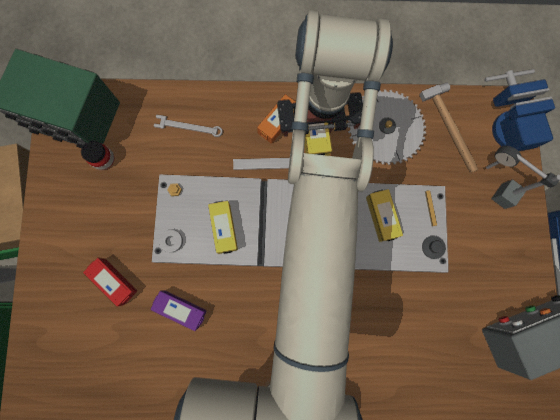

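Side view: the held case is at about (375,175), lid up and past the far edge. The quiet cases lie at (266,173) and (306,315), and the other things are where they were. I'm handing in.

```bash
python3 - <<'E'
from h import *
print(r.hand_in(),r.sense()["clock"])
E
```

```text
the job is handed in; nothing more can be done
the job is handed in; nothing more can be done
```

The middle case is the rattling one, and I handed in while holding it past the plate's far edge. The station gives no verdict, so what follows rests on my own checks.

- **Right case:** I lifted and shook it, and it was quiet. Tipped 20° either way, it balanced (0.188 Nm measured against 0.184 predicted for its weight). I set it back down on the plate, lid up.
- **Middle case:** I lifted and shook it too. Tipped the same way, its moment shifted as a loose ball would make it: 0.131 Nm, then 0.122 Nm with more averaging. A loose ball predicts 0.121 Nm and a balanced case about 0.165 Nm.
- **Left case:** I never touched it, because the rattler was already found.
- **Final pose:** The case is about 7 cm past the far edge, with its centre about 20 cm above the plate. The wrist is level, the fingers read 53.6 mm on the 54 mm case, and the arm was all but still. Pictures show both quiet cases lid up on the plate and everything else where it was. Those pictures were taken at 43.7 s on the clock, against the 72 s limit.

**Not confirmed:** The force readings while shaking never showed a clear knock; they were too noisy and I only sampled them between strokes. I identified the rattler from the tipping tests alone. I also count on those four tips, each of which should have rolled the ball onto an end wall with about 0.37 N, to meet the three required strikes if the shaking did not.

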